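# Crate the brittle sand cores

## Task

Move the three brittle sand cores from the steel drying plate into the wooden crate, one upright in each cell. Hold them lightly by the neck and lower each slowly until you feel it rest on the packing board in its cell (the boards sit at different heights) before letting go: no dropping, pressing, hard squeezing, knocking or tipping. Leave the other things on the bench where they are.

Things in the scene. Friction and masses are not known exactly. Their poses are not given: they have to be found in the camera images.
- core0: Buff sand core, one of three alike, round, 125 mm tall, about 0.4 kg. Foot 54 mm across, belly 62 mm (25 to 55 mm up), taper to 36 mm at 72 mm, then straight neck 35 mm across up to the flat top: grip there. Brittle: breaks if the fingers squeeze with over 35 N each (70 N summed) or it meets crate, board or core with over 25 N, or falls over 5 mm. Origin: centre of its underside; z up its axis.
- core1: Buff sand core, one of three alike, round, 125 mm tall, about 0.4 kg. Foot 54 mm across, belly 62 mm (25 to 55 mm up), taper to 36 mm at 72 mm, then straight neck 35 mm across up to the flat top: grip there. Brittle: breaks if the fingers squeeze with over 35 N each (70 N summed) or it meets crate, board or core with over 25 N, or falls over 5 mm. Origin: centre of its underside; z up its axis.
- core2: Buff sand core, one of three alike, round, 125 mm tall, about 0.4 kg. Foot 54 mm across, belly 62 mm (25 to 55 mm up), taper to 36 mm at 72 mm, then straight neck 35 mm across up to the flat top: grip there. Brittle: breaks if the fingers squeeze with over 35 N each (70 N summed) or it meets crate, board or core with over 25 N, or falls over 5 mm. Origin: centre of its underside; z up its axis.
- crate: Fixed open wooden crate, 284 mm (its x) by 100 mm (its y), 80 mm high; walls, bottom and two dividers (as high as the walls) 8 mm thick: three cells in a row along x, each 84 mm square inside, centres 92 mm apart. A packing board lies level in each cell. Origin: centre of the crate's underside.
- cell0 (a point): Centre of the bottom of crate cell 0, 8 mm above the crate's underside; axes as the crate's. Above it an 80 mm square, 6 mm thick sprung packing board (gives up to 6 mm, 3 N per mm) is set; its top lies 14 to 44 mm above the crate's underside, differs from cell to cell and is not reported. A core in this cell stands on it.
- cell1 (a point): Centre of the bottom of crate cell 1, 8 mm above the crate's underside; axes as the crate's. Above it an 80 mm square, 6 mm thick sprung packing board (gives up to 6 mm, 3 N per mm) is set; its top lies 14 to 44 mm above the crate's underside, differs from cell to cell and is not reported. A core in this cell stands on it.
- cell2 (a point): Centre of the bottom of crate cell 2, 8 mm above the crate's underside; axes as the crate's. Above it an 80 mm square, 6 mm thick sprung packing board (gives up to 6 mm, 3 N per mm) is set; its top lies 14 to 44 mm above the crate's underside, differs from cell to cell and is not reported. A core in this cell stands on it.
- plate: Fixed flat steel drying plate, 300 (its x) by 130 by 12 mm, on which the cores stand at the start. Origin: centre of its underside.
- mug: Bystander: steel mug, 80 mm across, 90 mm high, handle at its +y. Origin: centre of its underside.
- toolpot: Bystander: dark steel pot, 90 mm across, 110 mm high, with modelling tools standing in it up to 170 mm. Origin: centre of its underside.
- flask: Bystander: dark iron moulding ring lying flat, 150 mm outside, 132 mm inside diameter, 60 mm high. Origin: centre of its underside.
There are look-alikes about, which are no part of the job. Leave any red or turquoise look-alike of the core0 alone. What is shaped like the core2 but turquoise is not meant.

How it is judged:
At the end, for the whole second after the job is handed in: Each of the three cells holds one core (its foot within 20 mm of the cell's centre, below 52 mm above the crate's underside), all cores upright within 0.10 rad, released and at rest (below 0.02 m/s) (((horizontal distance between core0 and cell0 below 0.02 m and z of core0 in the frame of crate between 0.005 and 0.052 m) or (horizontal distance between core1 and cell0 below 0.02 m and z of core1 in the frame of crate between 0.005 and 0.052 m) or (horizontal distance between core2 and cell0 below 0.02 m and z of core2 in the frame of crate between 0.005 and 0.052 m)) and ((horizontal distance between core0 and cell1 below 0.02 m and z of core0 in the frame of crate between 0.005 and 0.052 m) or (horizontal distance between core1 and cell1 below 0.02 m and z of core1 in the frame of crate between 0.005 and 0.052 m) or (horizontal distance between core2 and cell1 below 0.02 m and z of core2 in the frame of crate between 0.005 and 0.052 m)) and ((horizontal distance between core0 and cell2 below 0.02 m and z of core0 in the frame of crate between 0.005 and 0.052 m) or (horizontal distance between core1 and cell2 below 0.02 m and z of core1 in the frame of crate between 0.005 and 0.052 m) or (horizontal distance between core2 and cell2 below 0.02 m and z of core2 in the frame of crate between 0.005 and 0.052 m)) and angle between each of core0, core1, core2's own z axis and vertical below 0.1 rad and linear speed of each of core0, core1, core2 below 0.02 m/s); the robot touches nothing.
It fails at once if a core is let fall (more than about 5 mm) or knocked away: moving at over 0.25 m/s while not held by the fingers ((linear speed of core0 above 0.25 m/s and contact force between the fingers and core0 below 0.5 N) or (linear speed of core1 above 0.25 m/s and contact force between the fingers and core1 below 0.5 N) or (linear speed of core2 above 0.25 m/s and contact force between the fingers and core2 below 0.5 N)).
It fails at once if a core is squeezed by the fingers with more than 35 N each (70 N summed over both) (contact force between the fingers and core0 above 70 N or contact force between the fingers and core1 above 70 N or contact force between the fingers and core2 above 70 N).
It fails at once if a core is pressed on or knocked against the crate, its boards or another core with more than 25 N (contact force between any of core0, core1, core2 and crate above 25 N or contact force between any of core1, core2 and core0 above 25 N or contact force between core2 and core1 above 25 N).
It fails at once if a core is tipped by more than 0.6 rad (angle between any of core0, core1, core2's own z axis and vertical above 0.6 rad).
It fails at once if a bystander is moved by more than 30 mm (distance of any of mug, toolpot, flask from where it was at the start of the episode above 0.03 m).
It also fails if it takes over 72 s, if anything falls off the work surface, if the arm or the gripper's body presses on something with over 40 N, if the wrist force passes 120 N, or if a joint passes its speed limit or range.

## Robot

A 6-joint arm with a two-finger parallel gripper is mounted at the origin on the work surface. World frame = base frame: x ahead of the robot, y to its left, z up, the work surface at z = 0. Lengths are in m, angles in rad, forces in N, time in s.
With the tool pointing down it reaches from about 0.425 to 0.95 m from the base axis. Payload 3.5 kg.
Tool frame: the origin (TCP) lies midway between the tips of the shut fingers; the grasp point (between the pads) lies 19 mm behind it; z points along the fingers, y is the direction in which the jaws open and shut (so a half turn about z gives the same grasp; the last joint's range is limited). The gripper opens to 85 mm and grips with 20 to 120 N. Pads are 22 mm wide; open, the fingers measure 114 mm over their backs; the gripper's body (76 mm by 85 mm) begins 54 mm behind the grasp point. The pads swing forward as they close: fully open they stand 13 mm farther back than shut.
Start: joints at [1.077, 0.286, 1.577, -0, 1.279, -0.15], TCP at [0.227, 0.635, 0.231] pointing down, gripper open.
Joint ranges: [-2.77, 2.77], [-0.9, 2.22], [0.21, 2.48], [-1.53, 4.67], [0.24, 2.81], [-2.84, 2.84]. Speed limits (rad/s): [2.79, 2.79, 3.14, 3.14, 3.14, 3.14].

## Interface

Orientations are given as a unit quaternion [x, y, z, w].
In Python, from plant import * gives the robot as it stands.
- The arm moves only by the shell command python3 -m jog 'ROWS' [FORCE]. ROWS is a JSON object of lists of equal length, an entry for each row: "travel": the shift along the world's x, y, z in mm, a list of three; "dr": the turn, a rotation vector about the world's x, y, z in degrees, a list of three; "jaw": the closure in counts, from 0 (fully open) to 255 (shut). In form: {"travel": [[x, y, z], ...], "dr": [[wx, wy, wz], ...], "jaw": [jaw, ...]}. A call has 1 to 5 rows; each row shifts and turns the commanded pose from where the row before left it; what a row does not reach is not made up. A row lasts 1/12 s, in which the tool goes at most 41.7 mm and 7.16 degrees, less where a joint would pass 70% of its speed; a pose out of reach is approached as far as the arm can. A call is refused whole if a number of a shift passes 41.7 or a number of a turn 7.16, either way. A call with a gripper value outside its range is refused whole. The fingers move at their own pace and stop on an object; FORCE is the grip in N (left out, the last holds). Time passes only in rows, so rows that do not move let the fingers close. It gives the time, the measured TCP pose, the force and the opening at its end, in the units of the state.
- get_state(): the state, without advancing time (a new reading comes with each control period).
- read_camera(name): name is "scene" or "top" or "wrist"; returns the picture (384x512x3 uint8, red, green, blue); there is no depth.
- camera_info(name): a dict with "K" (3x3 intrinsics, pixels), "k1" (the pictures are not rectified: a ray, as slopes to the right and down, at radius r is drawn at 1 + k1 r^2 times it, then the intrinsics apply), "R" (3x3) and "t" (3): a world point X has camera coordinates R X + t; the wrist camera has in their place "mount" (4x4, takes a point from camera to tool coordinates, whose origin is the TCP and whose axes are the flange's). Camera axes: x right, y down, z forward; pixel columns grow to the right and rows downward; lengths in m; the calibration is good to about 2 mm. A picture is of the moment at which its call begins: read the wrist's pose just before it. camera_info takes no time and is no camera call.
- sign_off(): hands the job in, once; it reports no verdict.
The state is a dict: "time": time; "qpos": joint angles; "dq": joint speeds; "joint_efforts": joint torques, N m; "eef_pos": TCP position; "tcp_rot": TCP orientation; "contact_force": force on the tool from outside, world axes, zero at the start; "wrist_torque": the same for the moment, N m; "opening": opening from 0.0 (shut) to 1.0 (fully open).
Only numpy, scipy, OpenCV 4.12 (cv2) and the standard library are available. Lean on these libraries where they do the work, as an engineer would, in place of code of your own. Each camera call takes 0.05 s, during which the arm holds its last target. There are 200 camera calls.

## Working session

There is one attempt and no reset: what is moved stays moved. The work goes in short steps, Python scripts to look and compute and a shell command to move; the robot and the scene stay as the last step left them, time stands still between calls to the robot, and variables do not carry over. Pictures are saved under pics/ and viewed, about 8 in all and at most 12, crops included, and the job is handed in when it is done.

```bash
mkdir -p pics; ls; cat > h.py <<'E'
from plant import *
import numpy as np, cv2
def snap(n,f):
    im=np.asarray(read_camera(n)); cv2.imwrite(f'pics/{f}.png',im[:,:,::-1]); return im
def pix2world(n,u,v,z):
    c=camera_info(n);K=np.array(c["K"]);
    p=np.array([(u-K[0,2])/K[0,0],(v-K[1,2])/K[1,1]]);q=p.copy()
    for _ in range(20): q=p/(1+c["k1"]*(q@q))
    R=np.array(c["R"]);t=np.array(c["t"]);d=R.T@np.array([*q,1]);o=-R.T@t
    return o+d*(z-o[2])/d[2]
E
python3 - <<'E'
from h import *
import numpy as np
a=snap("scene","s0");b=snap("top","t0")
cv2.imwrite('pics/top0.png',cv2.resize(b[:,:,::-1],(800,600),interpolation=cv2.INTER_CUBIC))
for n in("scene","top","wrist"):print(camera_info(n))
print(get_state())
E
```

```text
pics
{'K': array([[376.44478258,   0.        , 258.11384789],
       [  0.        , 376.44478258, 188.78227334],
       [  0.        ,   0.        ,   1.        ]]), 'k1': -0.10557452471360758, 'R': array([[-0.80791966,  0.58882527,  0.02346544],
       [ 0.33306946,  0.48912509, -0.80611499],
       [-0.48613841, -0.64346053, -0.59129349]]), 't': array([ 0.41193243, -0.14049733,  1.44100685])}
{'K': array([[441.60033569,   0.        , 255.68755217],
       [  0.        , 441.60033569, 188.72202473],
       [  0.        ,   0.        ,   1.        ]]), 'k1': 0.04761557745693512, 'R': array([[ 0.01250889, -0.99991857,  0.00252446],
       [-0.99779769, -0.01264675, -0.06511405],
       [ 0.06514067, -0.00170439, -0.99787464]]), 't': array([0.03550272, 0.52468352, 1.26759866])}
{'K': array([[338.93970523,   0.        , 260.67905983],
       [  0.        , 338.93970523, 189.61217488],
       [  0.        ,   0.        ,   1.        ]]), 'k1': -0.04241292908016176, 'mount': array([[ 3.60462506e-04, -9.54181902e-01, -2.99226952e-01,
         7.67150046e-02],
       [ 9.99999555e-01,  8.29
[... 202 characters left out ...]
      1.00000000e+00]])}
{'time': 0.1, 'qpos': array([ 1.07703495e+00,  2.87131007e-01,  1.57804870e+00,  2.29043732e-05,
        1.27856788e+00, -1.50002197e-01]), 'dq': array([-0.00173653, -0.00129735, -0.00253281, -0.00080261, -0.0009888 ,
       -0.00063222]), 'joint_efforts': array([ 4.60110659e-04, -4.07294941e+01, -2.93699402e+01, -1.62836927e-04,
        3.41063678e-03,  1.13677669e-05]), 'eef_pos': array([0.22717865, 0.63499227, 0.23003972]), 'tcp_rot': array([ 1.71037708e-01,  9.85263894e-01, -1.01866072e-03, -3.51258744e-04]), 'contact_force': array([0.08764127, 0.31332759, 0.09610838]), 'wrist_torque': array([ 0.04024618,  0.02020375, -0.02871364]), 'opening': 0.9963787147070567}
```

View pics/top0.png

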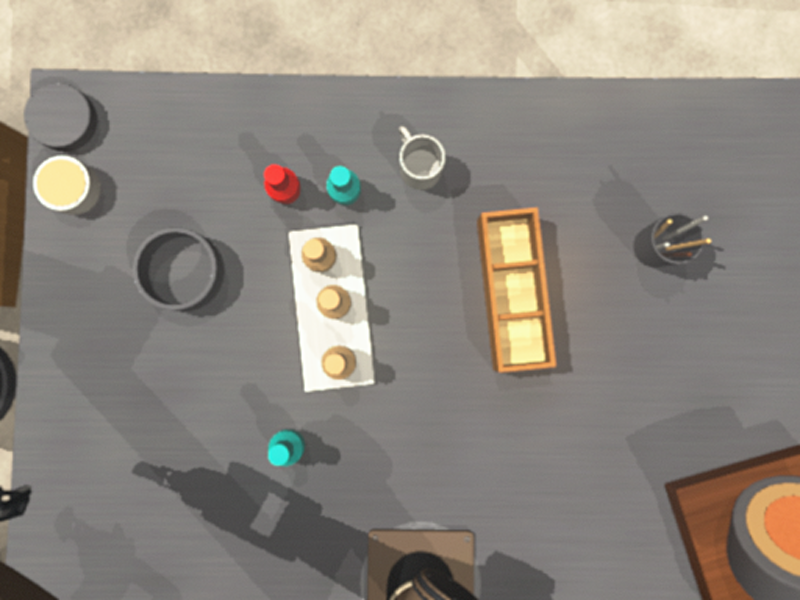

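View pics/s0.png

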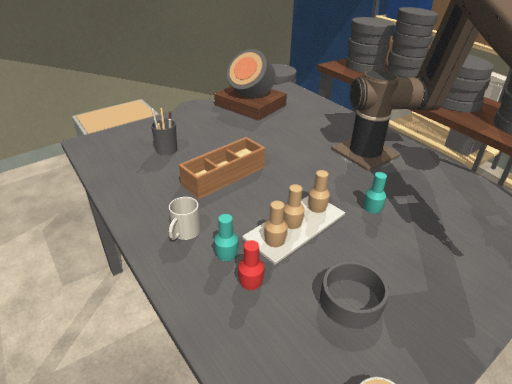

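The top view shows three buff cores on the white plate with necks at (319,246), (329,295) and (339,357). The look-alikes are red at (281,183) and turquoise at (342,184) and (285,448), so I choose the three buff ones. The crate is at about (518,290). Next is one close crop.

```bash
python3 - <<'E'
from h import *
b=cv2.imread('pics/t0.png')[128:258,180:370]
cv2.imwrite('pics/crop1.png',cv2.resize(b,None,fx=4,fy=4,interpolation=cv2.INTER_CUBIC))
E
```

```text
(no output)
```

View pics/crop1.png

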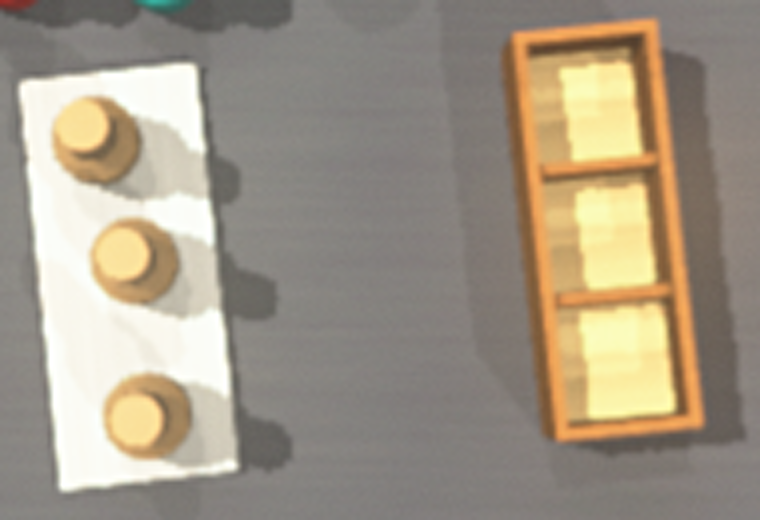

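The crop confirms three buff cores, with neck-top centres at (85,124), (124,252) and (134,418). The crate rim corners are about (514,35), (658,20), (703,427) and (557,441).

```bash
python3 - <<'E'
from h import *
f=lambda u,v,z:pix2world("top",180+(u+.5)/4-.5,128+(v+.5)/4-.5,z)
for p in[(85,124),(124,252),(134,418)]:print("core",f(*p,.137).round(4))
c=np.array([f(*p,.08) for p in[(514,35),(658,20),(703,427),(557,441)]])
print(c.round(4)); m=c.mean(0)
ax=((c[0]+c[1])-(c[2]+c[3]))/2; print(m.round(4),np.linalg.norm(ax),np.linalg.norm(c[0]-c[1]),np.linalg.norm(c[3]-c[2]))
u=ax/np.linalg.norm(ax);print("axis",u,np.degrees(np.arctan2(u[1],u[0])))
for k in(1,0,-1):print("cell",(m+.092*k*u).round(4))
p=np.array([f(*q,.012) for q in[(20,80),(195,64),(238,468),(62,492)]]);print(p.round(4))
# tool yaw
from scipy.spatial.transform import Rotation as Ro
print(Ro.from_quat(get_state()["tcp_rot"]).as_matrix().round(3))
E
```

```text
core [0.5943 0.1883 0.137 ]
core [0.5098 0.1609 0.137 ]
core [0.4011 0.1523 0.137 ]
[[ 0.668  -0.102   0.08  ]
 [ 0.6797 -0.202   0.08  ]
 [ 0.3981 -0.2326  0.08  ]
 [ 0.3872 -0.1328  0.08  ]]
[ 0.5332 -0.1673  0.08  ] 0.2828521693800768 0.10065434319168926 0.10042105998323153
axis [0.9940812  0.10863959 0.        ] 6.236899659400727
cell [ 0.6247 -0.1573  0.08  ]
cell [ 0.5332 -0.1673  0.08  ]
cell [ 0.4418 -0.1773  0.08  ]
[[0.6426 0.252  0.012 ]
 [0.6563 0.124  0.012 ]
 [0.3618 0.088  0.012 ]
 [0.3432 0.2147 0.012 ]]
[[-0.941  0.337 -0.001]
 [ 0.337  0.941 -0.002]
 [ 0.    -0.002 -1.   ]]
```

```bash
Z='"dr":[[0,0,0],[0,0,0],[0,0,0],[0,0,0],[0,0,0]],"jaw":[0,0,0,0,0]'
python3 -m jog '{"travel":[[26,-32,0],[26,-32,0],[26,-32,0],[26,-32,0],[26,-32,0]],"dr":[[0,0,0],[0,0,0],[0,0,0],[0,0,0],[0,0,0]],"jaw":[0,0,0,0,0]}' 20
python3 -m jog '{"travel":[[26,-32,0],[26,-32,0],[26,-32,0],[26,-32,0],[26,-32,0]],"dr":[[0,0,0],[0,0,0],[0,0,0],[0,0,0],[0,0,0]],"jaw":[0,0,0,0,0]}'
python3 -m jog '{"travel":[[26,-32,0],[26,-32,0],[26,-32,0],[20,-24,0],[0,0,0]],"dr":[[0,0,0],[0,0,0],[0,0,0],[0,0,0],[0,0,0]],"jaw":[0,0,0,0,0]}'
```

```text
time: 0.52
eef_pos: [0.358, 0.4738, 0.2307]
tcp_rot: [0.171, 0.985, -0.0, -0.0]
contact_force: [0.1, 0.3, 0.1]
opening: 0.999
time: 0.93
eef_pos: [0.4881, 0.3136, 0.2309]
tcp_rot: [0.171, 0.985, -0.0, -0.0]
contact_force: [0.2, 0.9, -1.0]
opening: 1.001
time: 1.35
eef_pos: [0.5884, 0.1906, 0.2306]
tcp_rot: [0.174, 0.985, -0.001, 0.0]
contact_force: [-0.1, -0.6, -0.1]
opening: 1.002
```

```bash
cat >> h.py <<'E'
from scipy.spatial.transform import Rotation as Ro
def wpix(s,u,v,z):
    c=camera_info("wrist");K=np.array(c["K"]);M=np.array(c["mount"])
    p=np.array([(u-K[0,2])/K[0,0],(v-K[1,2])/K[1,1]]);q=p.copy()
    for _ in range(20): q=p/(1+c["k1"]*(q@q))
    R=Ro.from_quat(s["tcp_rot"]).as_matrix();d=R@(M[:3,:3]@np.array([*q,1]));o=R@M[:3,3]+s["eef_pos"]
    return o+d*(z-o[2])/d[2]
E
python3 - <<'E'
from h import *
s=get_state();print(s["eef_pos"],s["tcp_rot"]);snap("wrist","w1")
import pickle;pickle.dump(s,open("s1.pkl","wb"))
E
```

```text
[0.58844727 0.19056986 0.2306366 ] [ 1.73963995e-01  9.84751473e-01 -9.11840415e-04  4.83847444e-04]
```

View pics/w1.png

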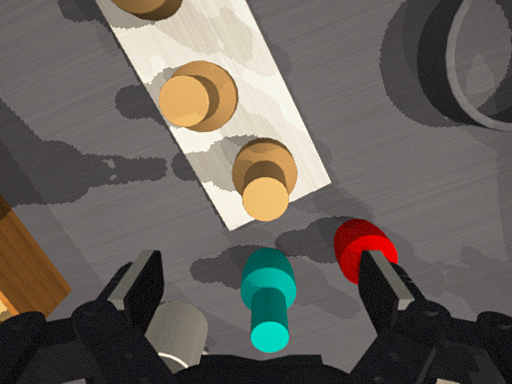

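The wrist view shows core A's neck top at (266,199) and core B's at (185,101). The turquoise and red look-alikes lie farther out.

```bash
python3 - <<'E'
from h import *
import pickle;s=pickle.load(open("s1.pkl","rb"))
for p in[(266,199),(185,101)]:print(wpix(s,*p,.137).round(4))
print(wpix(s,270,337,.125).round(4))
E
```

```text
[0.5939 0.1922 0.137 ]
[0.5092 0.1644 0.137 ]
[0.7224 0.1501 0.125 ]
```

```bash
python3 -m jog '{"travel":[[5.5,0,-20],[0,0,-30],[0,0,-35],[0,0,-30],[0,0,-23]],"dr":[[0,0,0],[0,0,0],[0,0,0],[0,0,0],[0,0,0]],"jaw":[0,0,0,0,0]}' 20
python3 -m jog '{"travel":[[0,0,0],[0,0,0],[0,0,0],[0,0,0],[0,0,0]],"dr":[[0,0,0],[0,0,0],[0,0,0],[0,0,0],[0,0,0]],"jaw":[40,80,110,125,135]}' 20
python3 -m jog '{"travel":[[0,0,0],[0,0,0],[0,0,0],[0,0,0],[0,0,0]],"dr":[[0,0,0],[0,0,0],[0,0,0],[0,0,0],[0,0,0]],"jaw":[142,149,156,163,170]}' 20
python3 -m jog '{"travel":[[0,0,0],[0,0,0],[0,0,0]],"dr":[[0,0,0],[0,0,0],[0,0,0]],"jaw":[180,190,200]}' 20
```

```text
time: 1.82
eef_pos: [0.5883, 0.1965, 0.0899]
tcp_rot: [0.17, 0.985, -0.001, -0.002]
contact_force: [0.1, -0.1, -0.4]
opening: 1.004
time: 2.23
eef_pos: [0.5924, 0.1957, 0.0961]
tcp_rot: [0.171, 0.985, 0.0, 0.002]
contact_force: [-1.0, -1.5, 1.9]
opening: 0.471
time: 2.65
eef_pos: [0.5921, 0.1948, 0.0954]
tcp_rot: [0.171, 0.985, -0.0, 0.001]
contact_force: [-1.8, -2.7, 6.5]
opening: 0.411
time: 2.9
eef_pos: [0.5921, 0.1948, 0.0954]
tcp_rot: [0.171, 0.985, -0.0, 0.001]
contact_force: [-2.2, -3.5, 6.3]
opening: 0.415
```

```bash
python3 -m jog '{"travel":[[0,0,1],[0,0,2],[0,0,5],[0,0,10],[0,0,10]],"dr":[[0,0,0],[0,0,0],[0,0,0],[0,0,0],[0,0,0]],"jaw":[200,200,200,200,200]}' 20
python3 -m jog '{"travel":[[0,0,18],[0,0,20],[0,0,20],[0,0,12],[0,0,0]],"dr":[[0,0,0],[0,0,0],[0,0,0],[0,0,0],[0,0,0]],"jaw":[200,200,200,200,200]}' 20
python3 - <<'E'
from h import *
print(get_state()["contact_force"],get_state()["opening"])
b=snap("wrist","w2");E=0
E
```

```text
time: 3.32
eef_pos: [0.5898, 0.1957, 0.1204]
tcp_rot: [0.171, 0.985, -0.0, -0.002]
contact_force: [-1.6, -0.1, -4.3]
opening: 0.411
time: 3.73
eef_pos: [0.5932, 0.1961, 0.1961]
tcp_rot: [0.171, 0.985, 0.001, 0.004]
contact_force: [1.0, 0.7, -3.2]
opening: 0.409
[ 0.97682181  0.68878438 -3.15879767] 0.4086641881497666
```

View pics/w2.png

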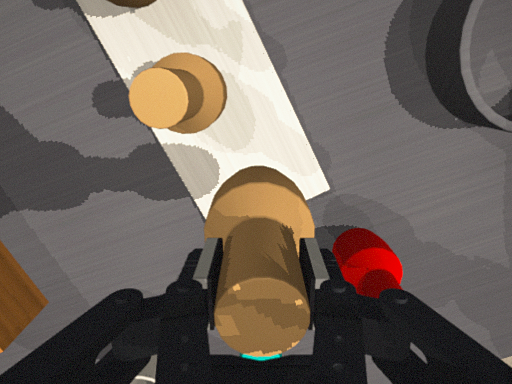

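The core is held upright by the neck. Next is the carry to cell 0.

```bash
python3 -m jog '{"travel":[[1,-10,0],[2,-20,0],[2.5,-30,0],[2.5,-30,0],[2.5,-30,0]],"dr":[[0,0,0],[0,0,0],[0,0,0],[0,0,0],[0,0,0]],"jaw":[200,200,200,200,200]}' 20
python3 -m jog '{"travel":[[2.5,-30,0],[2.5,-30,0],[2.5,-30,0],[2.5,-30,0],[2.5,-30,0]],"dr":[[0,0,0],[0,0,0],[0,0,0],[0,0,0],[0,0,0]],"jaw":[200,200,200,200,200]}' 20
python3 -m jog '{"travel":[[2.5,-30,0],[2.5,-25,0],[1,-15,0],[0,-10,0],[0,0,0]],"dr":[[0,0,0],[0,0,0],[0,0,0],[0,0,0],[0,0,0]],"jaw":[200,200,200,200,200]}' 20
python3 -m jog '{"travel":[[0,0,0],[0,0,0],[0,0,0]],"dr":[[0,0,0],[0,0,0],[0,0,0]],"jaw":[200,200,200]}' 20
```

```text
time: 4.2
eef_pos: [0.6001, 0.0739, 0.1888]
tcp_rot: [0.171, 0.985, -0.001, -0.002]
contact_force: [0.1, -0.4, -4.5]
opening: 0.411
time: 4.62
eef_pos: [0.6124, -0.0764, 0.1888]
tcp_rot: [0.171, 0.985, 0.0, -0.002]
contact_force: [0.8, -0.6, -4.1]
opening: 0.41
time: 5.03
eef_pos: [0.6192, -0.1562, 0.1899]
tcp_rot: [0.172, 0.985, 0.0, -0.001]
contact_force: [-0.6, 0.8, -4.6]
opening: 0.414
time: 5.28
eef_pos: [0.6199, -0.1529, 0.1911]
tcp_rot: [0.17, 0.985, 0.0, -0.0]
contact_force: [0.0, -0.5, -5.2]
opening: 0.41
```

```bash
python3 -m jog '{"travel":[[2,-2,-8],[0,0,-12],[0,0,-12],[0,0,-9],[0,0,-6]],"dr":[[0,0,0],[0,0,0],[0,0,0],[0,0,0],[0,0,0]],"jaw":[200,200,200,200,200]}' 20
python3 -m jog '{"travel":[[0,0,-3],[0,0,-2],[0,0,-2],[0,0,-2],[0,0,0]],"dr":[[0,0,0],[0,0,0],[0,0,0],[0,0,0],[0,0,0]],"jaw":[200,200,200,200,200]}' 20
python3 -m jog '{"travel":[[0,0,-1],[0,0,-1],[0,0,-1],[0,0,0]],"dr":[[0,0,0],[0,0,0],[0,0,0],[0,0,0]],"jaw":[200,200,200,200]}' 20
```

```text
time: 5.7
eef_pos: [0.6206, -0.1557, 0.1411]
tcp_rot: [0.171, 0.985, 0.001, -0.002]
contact_force: [-0.8, -0.0, -5.1]
opening: 0.412
time: 6.12
eef_pos: [0.6221, -0.1566, 0.1354]
tcp_rot: [0.171, 0.985, -0.0, 0.0]
contact_force: [-0.4, 0.9, -4.5]
opening: 0.414
time: 6.45
eef_pos: [0.6219, -0.1565, 0.1322]
tcp_rot: [0.171, 0.985, 0.0, -0.0]
contact_force: [0.4, 0.5, -4.1]
opening: 0.415
```

```bash
python3 -m jog '{"travel":[[0,0,-1],[0,0,-1],[0,0,-1],[0,0,0]],"dr":[[0,0,0],[0,0,0],[0,0,0],[0,0,0]],"jaw":[200,200,200,200]}' 20
python3 -m jog '{"travel":[[0,0,-1],[0,0,-1],[0,0,0],[0,0,0]],"dr":[[0,0,0],[0,0,0],[0,0,0],[0,0,0]],"jaw":[200,200,200,200]}' 20
```

```text
time: 6.78
eef_pos: [0.6218, -0.1564, 0.129]
tcp_rot: [0.171, 0.985, 0.0, -0.0]
contact_force: [0.1, 0.1, -4.4]
opening: 0.412
time: 7.12
eef_pos: [0.6219, -0.1565, 0.1272]
tcp_rot: [0.171, 0.985, 0.0, -0.0]
contact_force: [-0.6, -0.1, -4.7]
opening: 0.41
```

```bash
python3 -m jog '{"travel":[[0,0,-1],[0,0,-1],[0,0,0],[0,0,0]],"dr":[[0,0,0],[0,0,0],[0,0,0],[0,0,0]],"jaw":[200,200,200,200]}' 20
```

```text
time: 7.45
eef_pos: [0.6219, -0.1565, 0.1252]
tcp_rot: [0.171, 0.985, 0.0, -0.0]
contact_force: [0.8, -0.2, -4.5]
opening: 0.412
```

```bash
python3 -m jog '{"travel":[[0,0,-1],[0,0,-1],[0,0,-1],[0,0,-1],[0,0,0]],"dr":[[0,0,0],[0,0,0],[0,0,0],[0,0,0],[0,0,0]],"jaw":[200,200,200,200,200]}' 20
```

```text
time: 7.87
eef_pos: [0.6218, -0.1564, 0.1209]
tcp_rot: [0.171, 0.985, 0.0, -0.0]
contact_force: [0.2, 0.3, -4.0]
opening: 0.409
```

```bash
python3 -m jog '{"travel":[[0,0,-1],[0,0,-1],[0,0,-1],[0,0,0],[0,0,0]],"dr":[[0,0,0],[0,0,0],[0,0,0],[0,0,0],[0,0,0]],"jaw":[200,200,200,200,200]}' 20
```

```text
time: 8.28
eef_pos: [0.6219, -0.1565, 0.1182]
tcp_rot: [0.171, 0.985, 0.0, -0.0]
contact_force: [-0.1, 0.7, -4.7]
opening: 0.409
```

```bash
python3 -m jog '{"travel":[[0,0,-1],[0,0,-1],[0,0,-1],[0,0,0],[0,0,0]],"dr":[[0,0,0],[0,0,0],[0,0,0],[0,0,0],[0,0,0]],"jaw":[200,200,200,200,200]}' 20
```

```text
time: 8.7
eef_pos: [0.6219, -0.1565, 0.1152]
tcp_rot: [0.171, 0.985, 0.0, -0.0]
contact_force: [-0.0, -0.0, -4.9]
opening: 0.411
```

```bash
python3 -m jog '{"travel":[[0,0,-1],[0,0,-1],[0,0,0],[0,0,0],[0,0,0]],"dr":[[0,0,0],[0,0,0],[0,0,0],[0,0,0],[0,0,0]],"jaw":[200,200,200,200,200]}' 20
```

```text
time: 9.12
eef_pos: [0.622, -0.1565, 0.1133]
tcp_rot: [0.171, 0.985, -0.0, 0.0]
contact_force: [-0.0, 0.1, -4.1]
opening: 0.413
```

```bash
python3 -m jog '{"travel":[[0,0,-1],[0,0,-1],[0,0,-1],[0,0,0],[0,0,0]],"dr":[[0,0,0],[0,0,0],[0,0,0],[0,0,0],[0,0,0]],"jaw":[200,200,200,200,200]}' 20
```

```text
time: 9.53
eef_pos: [0.6221, -0.1565, 0.1105]
tcp_rot: [0.171, 0.985, -0.0, 0.0]
contact_force: [0.2, -0.7, -2.6]
opening: 0.41
```

```bash
python3 -m jog '{"travel":[[0,0,-1],[0,0,-1],[0,0,0],[0,0,0],[0,0,0]],"dr":[[0,0,0],[0,0,0],[0,0,0],[0,0,0],[0,0,0]],"jaw":[200,200,200,200,200]}' 20
```

```text
time: 9.95
eef_pos: [0.6223, -0.1567, 0.109]
tcp_rot: [0.171, 0.985, -0.0, 0.0]
contact_force: [-1.2, 0.7, 0.1]
opening: 0.414
```

Board felt at TCP z ≈ 0.110, and the core's weight is now carried. Releasing.

```bash
python3 -m jog '{"travel":[[0,0,0],[0,0,0],[0,0,0],[0,0,0],[0,0,0]],"dr":[[0,0,0],[0,0,0],[0,0,0],[0,0,0],[0,0,0]],"jaw":[150,142,135,125,110]}' 20
python3 -m jog '{"travel":[[0,0,0],[0,0,0],[0,0,0],[0,0,0],[0,0,0]],"dr":[[0,0,0],[0,0,0],[0,0,0],[0,0,0],[0,0,0]],"jaw":[90,60,30,0,0]}' 20
python3 -m jog '{"travel":[[0,0,5],[0,0,20],[0,0,30],[0,0,35],[0,0,26]],"dr":[[0,0,0],[0,0,0],[0,0,0],[0,0,0],[0,0,0]],"jaw":[0,0,0,0,0]}'
python3 - <<'E'
from h import *
b=snap("top","t2")[128:258,180:370];cv2.imwrite('pics/t2c.png',cv2.resize(b[:,:,::-1],None,fx=4,fy=4,interpolation=cv2.INTER_CUBIC))
E
```

```text
time: 10.37
eef_pos: [0.6223, -0.1565, 0.1085]
tcp_rot: [0.171, 0.985, -0.0, 0.0]
contact_force: [0.3, -0.5, -0.5]
opening: 0.565
time: 10.78
eef_pos: [0.622, -0.1565, 0.1083]
tcp_rot: [0.171, 0.985, 0.0, 0.0]
contact_force: [-0.2, 0.4, 0.3]
opening: 0.999
time: 11.2
eef_pos: [0.6225, -0.1567, 0.2275]
tcp_rot: [0.171, 0.985, -0.0, 0.001]
contact_force: [-0.4, -0.5, 0.5]
opening: 0.999
```

```bash
python3 -m jog '{"travel":[[-8,22,0],[-12,34,0],[-12,34,0],[-12,34,0],[-12,34,0]],"dr":[[0,0,0],[0,0,0],[0,0,0],[0,0,0],[0,0,0]],"jaw":[0,0,0,0,0]}'
python3 -m jog '{"travel":[[-12,34,0],[-12,34,0],[-12,34,0],[-12,34,0],[-9,25,0]],"dr":[[0,0,0],[0,0,0],[0,0,0],[0,0,0],[0,0,0]],"jaw":[0,0,0,0,0]}'
python3 -m jog '{"travel":[[0,0,0],[0,0,0],[0,0,0]],"dr":[[0,0,0],[0,0,0],[0,0,0]],"jaw":[0,0,0]}'
python3 - <<'E'
from h import *
b=snap("top","t3")[128:258,180:370];cv2.imwrite('pics/t3c.png',cv2.resize(b[:,:,::-1],None,fx=4,fy=4,interpolation=cv2.INTER_CUBIC))
E
```

```text
time: 11.67
eef_pos: [0.5652, 0.0027, 0.2246]
tcp_rot: [0.171, 0.985, 0.0, 0.0]
contact_force: [0.2, 0.3, 0.0]
opening: 1.004
time: 12.08
eef_pos: [0.5077, 0.1648, 0.2247]
tcp_rot: [0.17, 0.985, 0.0, 0.0]
contact_force: [0.1, -1.1, 0.5]
opening: 1.006
time: 12.33
eef_pos: [0.5092, 0.1622, 0.2246]
tcp_rot: [0.171, 0.985, -0.0, 0.0]
contact_force: [-0.1, -0.1, -0.2]
opening: 0.999
```

View pics/t3c.png

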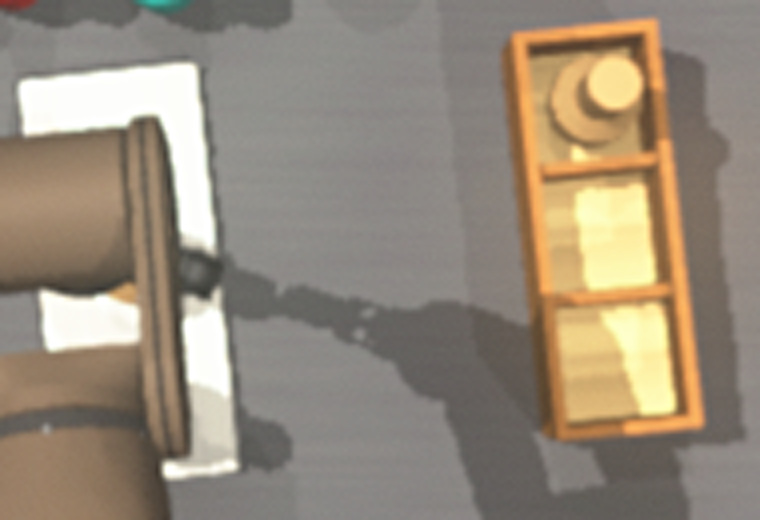

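Core A stands upright in cell 0, with its neck top at (613,85). Next I descend on core B and grip it.

```bash
python3 - <<'E'
from h import *
print(pix2world("top",180+613.5/4-.5,128+85.5/4-.5,.150).round(4))
E
python3 -m jog '{"travel":[[0,0,-18],[0,0,-32],[0,0,-36],[0,0,-30],[0,0,-14]],"dr":[[0,0,0],[0,0,0],[0,0,0],[0,0,0],[0,0,0]],"jaw":[0,0,0,0,0]}' 20
python3 -m jog '{"travel":[[0,0,0],[0,0,0],[0,0,0],[0,0,0],[0,0,0]],"dr":[[0,0,0],[0,0,0],[0,0,0],[0,0,0],[0,0,0]],"jaw":[40,80,110,125,135]}' 20
python3 -m jog '{"travel":[[0,0,0],[0,0,0],[0,0,0],[0,0,0],[0,0,0]],"dr":[[0,0,0],[0,0,0],[0,0,0],[0,0,0],[0,0,0]],"jaw":[142,149,156,163,170]}' 20
python3 -m jog '{"travel":[[0,0,0],[0,0,0],[0,0,0]],"dr":[[0,0,0],[0,0,0],[0,0,0]],"jaw":[180,190,200]}' 20
```

```text
[ 0.6227 -0.1585  0.15  ]
time: 12.8
eef_pos: [0.5067, 0.1606, 0.0897]
tcp_rot: [0.172, 0.985, -0.001, -0.003]
contact_force: [-0.6, -0.3, -0.6]
opening: 0.996
time: 13.22
eef_pos: [0.5104, 0.1624, 0.0963]
tcp_rot: [0.171, 0.985, 0.001, 0.002]
contact_force: [0.4, 0.2, 0.4]
opening: 0.469
time: 13.63
eef_pos: [0.51, 0.1628, 0.0957]
tcp_rot: [0.171, 0.985, 0.0, 0.001]
contact_force: [-0.3, 1.6, 5.1]
opening: 0.414
time: 13.88
eef_pos: [0.51, 0.1628, 0.0957]
tcp_rot: [0.171, 0.985, 0.0, 0.001]
contact_force: [0.4, 0.2, 6.0]
opening: 0.407
```

```bash
python3 -m jog '{"travel":[[0,0,1],[0,0,2],[0,0,5],[0,0,10],[0,0,10]],"dr":[[0,0,0],[0,0,0],[0,0,0],[0,0,0],[0,0,0]],"jaw":[200,200,200,200,200]}' 20
python3 -m jog '{"travel":[[0,0,18],[0,0,20],[0,0,20],[0,0,12],[0,0,0]],"dr":[[0,0,0],[0,0,0],[0,0,0],[0,0,0],[0,0,0]],"jaw":[200,200,200,200,200]}' 20
python3 -m jog '{"travel":[[1,-10,0],[2,-20,0],[2,-30,0],[2,-30,0],[2,-30,0]],"dr":[[0,0,0],[0,0,0],[0,0,0],[0,0,0],[0,0,0]],"jaw":[200,200,200,200,200]}' 20
python3 -m jog '{"travel":[[2,-30,0],[2,-30,0],[2,-30,0],[2,-30,0],[2,-30,0]],"dr":[[0,0,0],[0,0,0],[0,0,0],[0,0,0],[0,0,0]],"jaw":[200,200,200,200,200]}' 20
python3 -m jog '{"travel":[[2,-26,0],[1,-18,0],[1,-10,0],[0,-5,0],[0,0,0]],"dr":[[0,0,0],[0,0,0],[0,0,0],[0,0,0],[0,0,0]],"jaw":[200,200,200,200,200]}' 20
python3 -m jog '{"travel":[[0,0,0],[0,0,0],[0,0,0]],"dr":[[0,0,0],[0,0,0],[0,0,0]],"jaw":[200,200,200]}' 20
```

```text
time: 14.3
eef_pos: [0.5077, 0.1623, 0.1216]
tcp_rot: [0.171, 0.985, -0.001, -0.002]
contact_force: [0.1, -0.4, -4.2]
opening: 0.413
time: 14.72
eef_pos: [0.5111, 0.1628, 0.1966]
tcp_rot: [0.171, 0.985, 0.001, 0.004]
contact_force: [1.0, 0.2, -3.5]
opening: 0.405
time: 15.13
eef_pos: [0.5165, 0.0409, 0.1901]
tcp_rot: [0.171, 0.985, -0.0, -0.002]
contact_force: [1.1, -0.0, -4.3]
opening: 0.408
time: 15.55
eef_pos: [0.5264, -0.1092, 0.19]
tcp_rot: [0.171, 0.985, 0.0, -0.002]
contact_force: [0.5, 0.4, -4.0]
opening: 0.41
time: 15.97
eef_pos: [0.5312, -0.167, 0.191]
tcp_rot: [0.172, 0.985, 0.0, -0.001]
contact_force: [0.3, -0.1, -3.5]
opening: 0.409
time: 16.22
eef_pos: [0.5319, -0.1654, 0.1922]
tcp_rot: [0.17, 0.985, 0.0, -0.0]
contact_force: [0.4, -0.9, -4.2]
opening: 0.406
```

```bash
python3 -m jog '{"travel":[[1,-1,-8],[0,0,-14],[0,0,-14],[0,0,-10],[0,0,-6]],"dr":[[0,0,0],[0,0,0],[0,0,0],[0,0,0],[0,0,0]],"jaw":[200,200,200,200,200]}' 20
python3 -m jog '{"travel":[[0,0,-3],[0,0,-2],[0,0,-2],[0,0,-1],[0,0,0]],"dr":[[0,0,0],[0,0,0],[0,0,0],[0,0,0],[0,0,0]],"jaw":[200,200,200,200,200]}' 20
python3 -m jog '{"travel":[[0,0,-1],[0,0,-1],[0,0,-1],[0,0,0]],"dr":[[0,0,0],[0,0,0],[0,0,0],[0,0,0]],"jaw":[200,200,200,200]}' 20
```

```text
time: 16.63
eef_pos: [0.5321, -0.1666, 0.1382]
tcp_rot: [0.171, 0.985, 0.0, -0.001]
contact_force: [0.2, -0.3, -3.7]
opening: 0.405
time: 17.05
eef_pos: [0.5333, -0.1677, 0.1327]
tcp_rot: [0.171, 0.985, -0.0, 0.0]
contact_force: [-0.9, 0.1, -5.1]
opening: 0.407
time: 17.38
eef_pos: [0.5329, -0.1675, 0.1292]
tcp_rot: [0.171, 0.985, 0.0, -0.0]
contact_force: [-0.2, -0.1, -4.5]
opening: 0.406
```

```bash
python3 -m jog '{"travel":[[0,0,-1],[0,0,-1],[0,0,-1],[0,0,0],[0,0,0]],"dr":[[0,0,0],[0,0,0],[0,0,0],[0,0,0],[0,0,0]],"jaw":[200,200,200,200,200]}' 20
```

```text
time: 17.8
eef_pos: [0.5329, -0.1675, 0.1262]
tcp_rot: [0.171, 0.985, 0.0, -0.0]
contact_force: [1.1, -0.2, -2.9]
opening: 0.412
```

```bash
python3 -m jog '{"travel":[[0,0,-1],[0,0,-0.5],[0,0,0],[0,0,0],[0,0,0]],"dr":[[0,0,0],[0,0,0],[0,0,0],[0,0,0],[0,0,0]],"jaw":[200,200,200,200,200]}' 20
```

```text
time: 18.22
eef_pos: [0.533, -0.1675, 0.1248]
tcp_rot: [0.171, 0.985, -0.0, 0.0]
contact_force: [0.3, 0.3, -3.7]
opening: 0.412
```

```bash
python3 -m jog '{"travel":[[0,0,-1],[0,0,-1],[0,0,0],[0,0,0],[0,0,0]],"dr":[[0,0,0],[0,0,0],[0,0,0],[0,0,0],[0,0,0]],"jaw":[200,200,200,200,200]}' 20
```

```text
time: 18.63
eef_pos: [0.533, -0.1675, 0.1228]
tcp_rot: [0.171, 0.985, -0.0, -0.0]
contact_force: [-0.4, -0.2, -3.3]
opening: 0.408
```

```bash
python3 -m jog '{"travel":[[0,0,-1],[0,0,0],[0,0,0],[0,0,0]],"dr":[[0,0,0],[0,0,0],[0,0,0],[0,0,0]],"jaw":[200,200,200,200]}' 20
```

```text
time: 18.97
eef_pos: [0.533, -0.1675, 0.1218]
tcp_rot: [0.171, 0.985, -0.0, -0.0]
contact_force: [-0.1, 1.3, -3.5]
opening: 0.406
```

```bash
python3 -m jog '{"travel":[[0,0,-1],[0,0,-1],[0,0,-1],[0,0,0],[0,0,0]],"dr":[[0,0,0],[0,0,0],[0,0,0],[0,0,0],[0,0,0]],"jaw":[200,200,200,200,200]}' 20
```

```text
time: 19.38
eef_pos: [0.5329, -0.1674, 0.1187]
tcp_rot: [0.171, 0.985, 0.0, -0.0]
contact_force: [0.5, -0.8, -3.9]
opening: 0.405
```

```bash
python3 -m jog '{"travel":[[0,0,-1],[0,0,-1],[0,0,0],[0,0,0],[0,0,0]],"dr":[[0,0,0],[0,0,0],[0,0,0],[0,0,0],[0,0,0]],"jaw":[200,200,200,200,200]}' 20
```

```text
time: 19.8
eef_pos: [0.533, -0.1675, 0.1168]
tcp_rot: [0.171, 0.985, 0.0, -0.0]
contact_force: [-0.2, -0.3, -3.5]
opening: 0.408
```

```bash
python3 -m jog '{"travel":[[0,0,-1],[0,0,-1],[0,0,-1],[0,0,0],[0,0,0]],"dr":[[0,0,0],[0,0,0],[0,0,0],[0,0,0],[0,0,0]],"jaw":[200,200,200,200,200]}' 20
```

```text
time: 20.22
eef_pos: [0.5329, -0.1674, 0.1137]
tcp_rot: [0.171, 0.985, 0.0, -0.0]
contact_force: [0.0, -0.1, -3.8]
opening: 0.411
```

```bash
python3 -m jog '{"travel":[[0,0,-1],[0,0,-1],[0,0,0],[0,0,0],[0,0,0]],"dr":[[0,0,0],[0,0,0],[0,0,0],[0,0,0],[0,0,0]],"jaw":[200,200,200,200,200]}' 20
```

```text
time: 20.63
eef_pos: [0.533, -0.1675, 0.1118]
tcp_rot: [0.171, 0.985, 0.0, -0.0]
contact_force: [0.2, 0.3, -4.1]
opening: 0.407
```

```bash
python3 -m jog '{"travel":[[0,0,-1],[0,0,-1],[0,0,-1],[0,0,0],[0,0,0]],"dr":[[0,0,0],[0,0,0],[0,0,0],[0,0,0],[0,0,0]],"jaw":[200,200,200,200,200]}' 20
```

```text
time: 21.05
eef_pos: [0.5331, -0.1676, 0.1091]
tcp_rot: [0.171, 0.985, -0.0, 0.0]
contact_force: [0.4, 1.1, -3.0]
opening: 0.413
```

```bash
python3 -m jog '{"travel":[[0,0,-1],[0,0,-1],[0,0,0],[0,0,0],[0,0,0]],"dr":[[0,0,0],[0,0,0],[0,0,0],[0,0,0],[0,0,0]],"jaw":[200,200,200,200,200]}' 20
```

```text
time: 21.47
eef_pos: [0.5333, -0.1676, 0.1074]
tcp_rot: [0.171, 0.985, -0.0, 0.0]
contact_force: [-1.0, 0.7, 2.6]
opening: 0.405
```

Board felt. I back off 0.7 mm, release, rise, then go over core C.

```bash
python3 -m jog '{"travel":[[0,0,0.7],[0,0,0],[0,0,0]],"dr":[[0,0,0],[0,0,0],[0,0,0]],"jaw":[200,200,200]}' 20
python3 -m jog '{"travel":[[0,0,0],[0,0,0],[0,0,0],[0,0,0],[0,0,0]],"dr":[[0,0,0],[0,0,0],[0,0,0],[0,0,0],[0,0,0]],"jaw":[150,142,135,125,110]}' 20
python3 -m jog '{"travel":[[0,0,0],[0,0,0],[0,0,0],[0,0,0],[0,0,0]],"dr":[[0,0,0],[0,0,0],[0,0,0],[0,0,0],[0,0,0]],"jaw":[90,60,30,0,0]}' 20
python3 -m jog '{"travel":[[0,0,5],[0,0,20],[0,0,30],[0,0,35],[0,0,26]],"dr":[[0,0,0],[0,0,0],[0,0,0],[0,0,0],[0,0,0]],"jaw":[0,0,0,0,0]}'
python3 -m jog '{"travel":[[-8,20,0],[-13,34,0],[-13,34,0],[-13,34,0],[-13,34,0]],"dr":[[0,0,0],[0,0,0],[0,0,0],[0,0,0],[0,0,0]],"jaw":[0,0,0,0,0]}'
python3 -m jog '{"travel":[[-13,34,0],[-13,34,0],[-13,34,0],[-13,34,0],[-13,28,0]],"dr":[[0,0,0],[0,0,0],[0,0,0],[0,0,0],[0,0,0]],"jaw":[0,0,0,0,0]}'
python3 -m jog '{"travel":[[0,0,0],[0,0,0],[0,0,0]],"dr":[[0,0,0],[0,0,0],[0,0,0]],"jaw":[0,0,0]}'
python3 - <<'E'
from h import *
print(get_state()["qpos"].round(3))
b=snap("top","t4")[128:258,180:370];cv2.imwrite('pics/t4c.png',cv2.resize(b[:,:,::-1],None,fx=4,fy=4,interpolation=cv2.INTER_CUBIC))
E
```

```text
time: 21.72
eef_pos: [0.5332, -0.1676, 0.1077]
tcp_rot: [0.171, 0.985, -0.0, 0.0]
contact_force: [-0.7, 1.6, 0.7]
opening: 0.411
time: 22.13
eef_pos: [0.533, -0.1676, 0.1074]
tcp_rot: [0.171, 0.985, -0.0, 0.0]
contact_force: [0.2, 0.3, 0.4]
opening: 0.57
time: 22.55
eef_pos: [0.533, -0.1675, 0.1075]
tcp_rot: [0.171, 0.985, -0.0, 0.0]
contact_force: [0.8, -0.1, -0.2]
opening: 1.002
time: 22.97
eef_pos: [0.5335, -0.1677, 0.2266]
tcp_rot: [0.171, 0.985, -0.0, 0.001]
contact_force: [1.2, -0.7, -0.4]
opening: 1.0
time: 23.38
eef_pos: [0.4722, -0.0103, 0.224]
tcp_rot: [0.172, 0.985, 0.0, 0.0]
contact_force: [0.9, 0.2, -0.3]
opening: 1.001
time: 23.8
eef_pos: [0.407, 0.1544, 0.2242]
tcp_rot: [0.171, 0.985, 0.0, 0.001]
contact_force: [0.2, -0.4, 0.0]
opening: 0.995
time: 24.05
eef_pos: [0.4082, 0.1523, 0.2239]
tcp_rot: [0.171, 0.985, -0.0, 0.0]
contact_force: [-0.4, -0.5, 0.1]
opening: 1.001
[ 1.240e-01 -2.630e-01  2.145e+00 -1.000e-03  1.259e+00 -1.104e+00]
```

View pics/t4c.png

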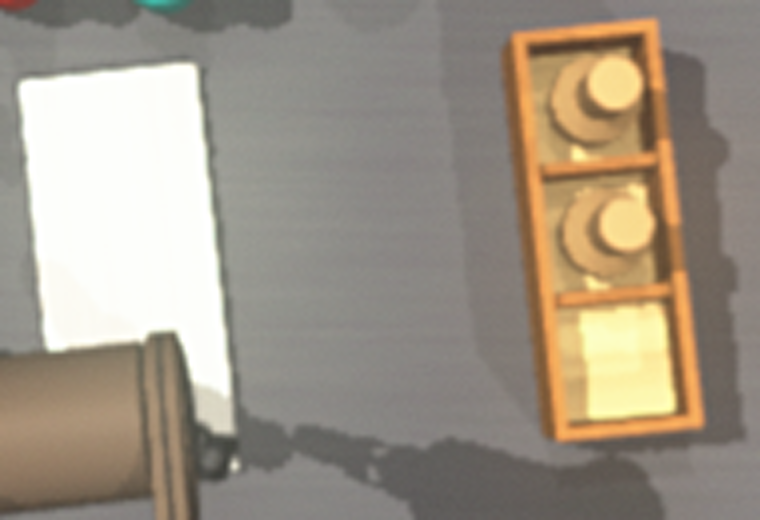

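Two cores stand upright in cells 0 and 1, with necks at (613,85) and (626,225). Now core C.

```bash
python3 -m jog '{"travel":[[-6,1,-18],[0,0,-30],[0,0,-35],[0,0,-30],[0,0,-17]],"dr":[[0,0,0],[0,0,0],[0,0,0],[0,0,0],[0,0,0]],"jaw":[0,0,0,0,0]}' 20
python3 -m jog '{"travel":[[0,0,0],[0,0,0],[0,0,0]],"dr":[[0,0,0],[0,0,0],[0,0,0]],"jaw":[0,0,0]}' 20
python3 - <<'E'
from h import *
print(get_state()["qpos"].round(3))
E
```

```text
time: 24.52
eef_pos: [0.4004, 0.1518, 0.0901]
tcp_rot: [0.172, 0.985, -0.001, -0.002]
contact_force: [-0.2, 0.2, -0.4]
opening: 0.996
time: 24.77
eef_pos: [0.4036, 0.153, 0.095]
tcp_rot: [0.172, 0.985, 0.0, 0.001]
contact_force: [0.1, -0.2, 0.7]
opening: 1.001
[ 0.126 -0.1    2.264 -0.     0.976 -1.099]
```

```bash
python3 -m jog '{"travel":[[0,0,0],[0,0,0],[0,0,0],[0,0,0],[0,0,0]],"dr":[[0,0,0],[0,0,0],[0,0,0],[0,0,0],[0,0,0]],"jaw":[40,80,110,125,135]}' 20
python3 -m jog '{"travel":[[0,0,0],[0,0,0],[0,0,0],[0,0,0],[0,0,0]],"dr":[[0,0,0],[0,0,0],[0,0,0],[0,0,0],[0,0,0]],"jaw":[142,149,156,163,170]}' 20
python3 -m jog '{"travel":[[0,0,0],[0,0,0],[0,0,0]],"dr":[[0,0,0],[0,0,0],[0,0,0]],"jaw":[180,190,200]}' 20
python3 -m jog '{"travel":[[0,0,1],[0,0,2],[0,0,5],[0,0,10],[0,0,10]],"dr":[[0,0,0],[0,0,0],[0,0,0],[0,0,0],[0,0,0]],"jaw":[200,200,200,200,200]}' 20
python3 -m jog '{"travel":[[0,0,18],[0,0,20],[0,0,20],[0,0,12],[0,0,0]],"dr":[[0,0,0],[0,0,0],[0,0,0],[0,0,0],[0,0,0]],"jaw":[200,200,200,200,200]}' 20
```

```text
time: 25.18
eef_pos: [0.4022, 0.1535, 0.094]
tcp_rot: [0.171, 0.985, 0.0, 0.0]
contact_force: [0.2, -0.9, 1.0]
opening: 0.47
time: 25.6
eef_pos: [0.4021, 0.1531, 0.0939]
tcp_rot: [0.171, 0.985, -0.001, 0.0]
contact_force: [-2.1, -4.3, 4.8]
opening: 0.412
time: 25.85
eef_pos: [0.4021, 0.1531, 0.0939]
tcp_rot: [0.171, 0.985, -0.001, 0.0]
contact_force: [-2.4, -2.9, 5.4]
opening: 0.415
time: 26.27
eef_pos: [0.4011, 0.1537, 0.1214]
tcp_rot: [0.171, 0.985, -0.0, -0.001]
contact_force: [0.8, 0.1, -4.6]
opening: 0.41
time: 26.68
eef_pos: [0.4043, 0.154, 0.196]
tcp_rot: [0.171, 0.985, 0.001, 0.004]
contact_force: [0.0, -0.2, -4.6]
opening: 0.411
```

```bash
python3 -m jog '{"travel":[[8,-10,0],[10,-20,0],[10,-30,0],[9,-30,0],[2,-30,0]],"dr":[[0,0,0],[0,0,0],[0,0,0],[0,0,0],[0,0,0]],"jaw":[200,200,200,200,200]}' 20
python3 -m jog '{"travel":[[0,-30,0],[0,-30,0],[0,-30,0],[0,-30,0],[0,-30,0]],"dr":[[0,0,0],[0,0,0],[0,0,0],[0,0,0],[0,0,0]],"jaw":[200,200,200,200,200]}' 20
python3 -m jog '{"travel":[[0,-26,0],[0,-18,0],[0,-10,0],[0,-5,0],[0,0,0]],"dr":[[0,0,0],[0,0,0],[0,0,0],[0,0,0],[0,0,0]],"jaw":[200,200,200,200,200]}' 20
python3 -m jog '{"travel":[[0,0,0],[0,0,0],[0,0,0]],"dr":[[0,0,0],[0,0,0],[0,0,0]],"jaw":[200,200,200]}' 20
```

```text
time: 27.1
eef_pos: [0.4416, 0.0324, 0.1912]
tcp_rot: [0.171, 0.985, 0.0, 0.0]
contact_force: [1.1, 0.4, -4.3]
opening: 0.416
time: 27.52
eef_pos: [0.4403, -0.1176, 0.1908]
tcp_rot: [0.171, 0.985, 0.0, -0.0]
contact_force: [1.3, -0.1, -5.0]
opening: 0.411
time: 27.93
eef_pos: [0.4407, -0.1757, 0.191]
tcp_rot: [0.172, 0.985, 0.0, -0.0]
contact_force: [0.9, 0.4, -4.4]
opening: 0.409
time: 28.18
eef_pos: [0.441, -0.1744, 0.1914]
tcp_rot: [0.17, 0.985, 0.0, -0.0]
contact_force: [0.4, 0.3, -5.0]
opening: 0.418
```

```bash
python3 -m jog '{"travel":[[1,-2,-8],[0,0,-14],[0,0,-14],[0,0,-10],[0,0,-6]],"dr":[[0,0,0],[0,0,0],[0,0,0],[0,0,0],[0,0,0]],"jaw":[200,200,200,200,200]}' 20
python3 -m jog '{"travel":[[0,0,-3],[0,0,-2],[0,0,-2],[0,0,-1],[0,0,0]],"dr":[[0,0,0],[0,0,0],[0,0,0],[0,0,0],[0,0,0]],"jaw":[200,200,200,200,200]}' 20
python3 -m jog '{"travel":[[0,0,-1],[0,0,-1],[0,0,-1],[0,0,0]],"dr":[[0,0,0],[0,0,0],[0,0,0],[0,0,0]],"jaw":[200,200,200,200]}' 20
```

```text
time: 28.6
eef_pos: [0.4411, -0.1766, 0.1375]
tcp_rot: [0.171, 0.985, 0.001, -0.001]
contact_force: [-0.5, 0.6, -5.4]
opening: 0.415
time: 29.02
eef_pos: [0.4422, -0.1777, 0.1319]
tcp_rot: [0.171, 0.985, -0.0, 0.0]
contact_force: [0.3, 0.1, -5.1]
opening: 0.411
time: 29.35
eef_pos: [0.4419, -0.1775, 0.1284]
tcp_rot: [0.171, 0.985, 0.0, -0.0]
contact_force: [0.4, 0.0, -4.3]
opening: 0.411
```

```bash
python3 -m jog '{"travel":[[0,0,-1],[0,0,-1],[0,0,-1],[0,0,0],[0,0,0]],"dr":[[0,0,0],[0,0,0],[0,0,0],[0,0,0],[0,0,0]],"jaw":[200,200,200,200,200]}' 20
```

```text
time: 29.77
eef_pos: [0.4419, -0.1774, 0.1254]
tcp_rot: [0.171, 0.985, 0.0, -0.0]
contact_force: [0.2, 0.2, -5.2]
opening: 0.41
```

```bash
python3 -m jog '{"travel":[[0,0,-1],[0,0,-1],[0,0,-1],[0,0,0],[0,0,0]],"dr":[[0,0,0],[0,0,0],[0,0,0],[0,0,0],[0,0,0]],"jaw":[200,200,200,200,200]}' 20
```

```text
time: 30.18
eef_pos: [0.442, -0.1775, 0.1225]
tcp_rot: [0.171, 0.985, -0.0, 0.0]
contact_force: [0.7, 0.2, -4.3]
opening: 0.411
```

```bash
python3 -m jog '{"travel":[[0,0,-1],[0,0,-1],[0,0,0],[0,0,0]],"dr":[[0,0,0],[0,0,0],[0,0,0],[0,0,0]],"jaw":[200,200,200,200]}' 20
```

```text
time: 30.52
eef_pos: [0.4423, -0.1777, 0.1211]
tcp_rot: [0.171, 0.985, -0.0, 0.0]
contact_force: [-1.5, 1.0, -0.9]
opening: 0.416
```

```bash
python3 -m jog '{"travel":[[0,0,-0.5],[0,0,0],[0,0,0],[0,0,0]],"dr":[[0,0,0],[0,0,0],[0,0,0],[0,0,0]],"jaw":[200,200,200,200]}' 20
```

```text
time: 30.85
eef_pos: [0.4422, -0.1777, 0.1204]
tcp_rot: [0.171, 0.985, -0.0, 0.0]
contact_force: [-1.2, -0.3, 1.0]
opening: 0.411
```

Board felt and the weight is carried. I release, rise and move clear.

```bash
python3 -m jog '{"travel":[[0,0,0],[0,0,0],[0,0,0],[0,0,0],[0,0,0]],"dr":[[0,0,0],[0,0,0],[0,0,0],[0,0,0],[0,0,0]],"jaw":[150,142,135,125,110]}' 20
python3 -m jog '{"travel":[[0,0,0],[0,0,0],[0,0,0],[0,0,0],[0,0,0]],"dr":[[0,0,0],[0,0,0],[0,0,0],[0,0,0],[0,0,0]],"jaw":[90,60,30,0,0]}' 20
python3 -m jog '{"travel":[[0,0,5],[0,0,20],[0,0,30],[0,0,35],[0,0,26]],"dr":[[0,0,0],[0,0,0],[0,0,0],[0,0,0],[0,0,0]],"jaw":[0,0,0,0,0]}'
python3 -m jog '{"travel":[[0,20,0],[5,34,0],[5,34,0],[5,34,0],[5,34,0]],"dr":[[0,0,0],[0,0,0],[0,0,0],[0,0,0],[0,0,0]],"jaw":[0,0,0,0,0]}'
python3 -m jog '{"travel":[[0,34,0],[0,34,0],[0,20,0],[0,0,0],[0,0,0]],"dr":[[0,0,0],[0,0,0],[0,0,0],[0,0,0],[0,0,0]],"jaw":[0,0,0,0,0]}'
python3 - <<'E'
from h import *
a=snap("top","t5");b=a[128:258,180:370];s=snap("scene","s5")
c=np.hstack([cv2.resize(b,(512,350),interpolation=cv2.INTER_CUBIC),]);d=cv2.resize(s[120:290,150:350],(288,245))
o=np.zeros((350,800,3),np.uint8);o[:,:512]=c;o[:245,512:]=d
cv2.imwrite('pics/f.png',o[:,:,::-1])
E
```

```text
time: 31.27
eef_pos: [0.4421, -0.1776, 0.12]
tcp_rot: [0.171, 0.985, -0.0, 0.0]
contact_force: [-0.4, -0.5, -0.6]
opening: 0.569
time: 31.68
eef_pos: [0.442, -0.1775, 0.12]
tcp_rot: [0.171, 0.985, -0.0, 0.0]
contact_force: [0.4, -0.1, -0.6]
opening: 1.001
time: 32.1
eef_pos: [0.4424, -0.1777, 0.239]
tcp_rot: [0.171, 0.985, -0.0, 0.001]
contact_force: [1.3, -1.0, 0.6]
opening: 1.0
time: 32.52
eef_pos: [0.462, -0.0201, 0.2367]
tcp_rot: [0.171, 0.985, -0.0, 0.001]
contact_force: [0.7, 0.9, 0.2]
opening: 0.998
time: 32.93
eef_pos: [0.4619, 0.0672, 0.2364]
tcp_rot: [0.17, 0.985, -0.0, 0.0]
contact_force: [-1.4, 0.8, 0.2]
opening: 1.0
```

View pics/f.png

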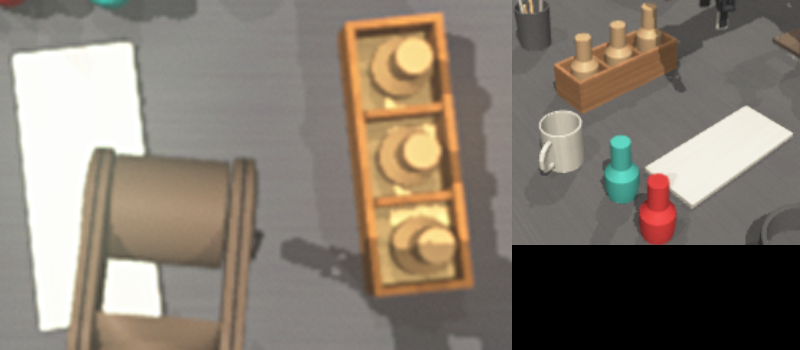

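The last picture shows all three cores upright, one per cell, with necks at (414,57), (421,152) and (436,245). The bystanders in view are undisturbed and the arm is clear.

```bash
python3 -c "
from h import *
for p,z in(((414,57),.151),((421,152),.149),((436,245),.162)):print(pix2world('top',180+p[0]*190/512,128+p[1]*130/350,z).round(4))
print(sign_off())"
```

```text
[ 0.6217 -0.1603  0.151 ]
[ 0.5294 -0.1676  0.149 ]
[ 0.4397 -0.1795  0.162 ]
the job is handed in; nothing more can be done
None
```

All three buff cores are now in the crate, one upright in each cell. I handed the job in at about 33 s of the 72 s allowed, and no verdict was reported.

- **Handling:** I gripped each core by the neck at 20 N. I lowered it about 1 mm per row until the wrist force showed the board carrying its weight, then let go. In cell 1 I went slightly too far, to about 6.5 N on the board, and backed off 0.7 mm before releasing.
- **Final check:** The last top picture puts the neck tops within about 4 mm of the measured cell centres. The arm was clear with the jaws open, and the mug, the red look-alike and the turquoise one beside it looked undisturbed. The toolpot and flask were only partly in the last crop, and the other turquoise look-alike was not in it.
- **Disagreements:** The top and wrist cameras differed by about 4 mm in y, so I used the mean for the grasps. The force reading wavered by about 1 N, which looked like an early contact in cell 1 until I lowered further.

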